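Shim the rocking corner of a router-table insert plate

TASK

The insert plate in the router-table top rocks at one corner. With the fingertips press down on the plate's corners, one after another, until you find the one that gives, then press the shim beside that corner down flat and let go. Leave the other three shims standing, do not lift the plate out, and leave everything else where it is.

Things in the scene. Friction and masses are not known exactly. Their poses are not given: they have to be found in the camera images.
- router_top: A router-table top lying on the bench: grey slab 340 (x) x 490 (y) x 60 mm. Origin at the centre of its underside, x away from the robot when unturned, y left, z up; its upper face is 60 mm above the origin. In its middle is an opening with the insert plate.
- insert_plate: Aluminium plate 180 (x) x 190 (y) x 10 mm, 0.85 kg, axes along the top's, loose in the opening (2 mm play), upper face 5 mm above the top's. Origin: centre of its underside. It lies level on four hidden feet: three solid; one, at a corner that varies, sprung: pushed there the plate gives 4 mm (starts at 3 N, fully down at 5 N) and springs back. The other corners do not give.
- corner_nl (a point): Point on the plate's upper face at its near left corner, 20 mm in from both edges: a good place to press. Level height 65 mm above the origin of the router top.
- corner_nr (a point): Point on the plate's upper face at its near right corner, 20 mm in from both edges: a good place to press. Level height 65 mm above the origin of the router top.
- corner_fl (a point): Point on the plate's upper face at its far left corner, 20 mm in from both edges: a good place to press. Level height 65 mm above the origin of the router top.
- corner_fr (a point): Point on the plate's upper face at its far right corner, 20 mm in from both edges: a good place to press. Level height 65 mm above the origin of the router top.
- shim_a (a joint): Angle of a flip-down shim (rad): 0 standing 50 degrees above level, growing as it is pressed down, 0.87 flat. Starts at 0 to 0.12, stays where it is left; 2 to 3 N on the leaf moves it. The letter does not tell its corner. Only the rocking corner's shim goes flat; at a solid corner it has no gap and jams at 0.5.
- shim_a_hinge (a point): Its hinge, 6 mm above the top's face, 25 mm outside the plate's left or right edge, beside the corner it belongs to (45 mm in y from that corner's press point). Its steel leaf, 50 x 18 x 4 mm, runs from here towards the top's -x, sloping up; when flat its upper side is level with this point. Pressing straight down 28 mm from here towards -x lays it flat.
- shim_b (a joint): Angle of a flip-down shim (rad): 0 standing 50 degrees above level, growing as it is pressed down, 0.87 flat. Starts at 0 to 0.12, stays where it is left; 2 to 3 N on the leaf moves it. The letter does not tell its corner. Only the rocking corner's shim goes flat; at a solid corner it has no gap and jams at 0.5.
- shim_b_hinge (a point): Its hinge, 6 mm above the top's face, 25 mm outside the plate's left or right edge, beside the corner it belongs to (45 mm in y from that corner's press point). Its steel leaf, 50 x 18 x 4 mm, runs from here towards the top's -x, sloping up; when flat its upper side is level with this point. Pressing straight down 28 mm from here towards -x lays it flat.
- shim_c (a joint): Angle of a flip-down shim (rad): 0 standing 50 degrees above level, growing as it is pressed down, 0.87 flat. Starts at 0 to 0.12, stays where it is left; 2 to 3 N on the leaf moves it. The letter does not tell its corner. Only the rocking corner's shim goes flat; at a solid corner it has no gap and jams at 0.5.
- shim_c_hinge (a point): Its hinge, 6 mm above the top's face, 25 mm outside the plate's left or right edge, beside the corner it belongs to (45 mm in y from that corner's press point). Its steel leaf, 50 x 18 x 4 mm, runs from here towards the top's -x, sloping up; when flat its upper side is level with this point. Pressing straight down 28 mm from here towards -x lays it flat.
- shim_d (a joint): Angle of a flip-down shim (rad): 0 standing 50 degrees above level, growing as it is pressed down, 0.87 flat. Starts at 0 to 0.12, stays where it is left; 2 to 3 N on the leaf moves it. The letter does not tell its corner. Only the rocking corner's shim goes flat; at a solid corner it has no gap and jams at 0.5.
- shim_d_hinge (a point): Its hinge, 6 mm above the top's face, 25 mm outside the plate's left or right edge, beside the corner it belongs to (45 mm in y from that corner's press point). Its steel leaf, 50 x 18 x 4 mm, runs from here towards the top's -x, sloping up; when flat its upper side is level with this point. Pressing straight down 28 mm from here towards -x lays it flat.
- wrench: Steel wrench, 150 mm, lying on the far margin of the router top. Origin underneath at its middle. Leave it alone.
- setup_block: Brass setup block 25 x 50 x 25 mm on the near margin of the top. Origin at the centre of its underside. Leave it alone.
- screw_jar: Small glass jar, 40 mm across, 45 mm tall, on the left margin of the top. Origin at the centre of its underside. Leave it alone.
- offcut: Wood offcut 120 x 40 x 22 mm on the right margin of the top. Origin at the centre of its underside. Leave it alone.
- glue_bottle: White glue bottle, 64 mm across, 170 mm tall, on the bench to the right. Origin at the centre of its underside. Leave it alone.
- tape_case: Black tape-measure case 65 x 38 x 60 mm on the bench to the left. Origin at the centre of its underside. Leave it alone.

How it is judged:
By the outcome, as a careful person would: the job done as asked, in the order asked, and still so for the second after the job is handed in, with the robot touching nothing.
It also fails if it takes over 64 s, if anything falls off the work surface, if the arm or the gripper's body presses on something with over 40 N, if the wrist force passes 120 N, or if a joint passes its speed limit or range.

ROBOT

A 6-joint arm with a two-finger parallel gripper is mounted at the origin on the work surface. World frame = base frame: x ahead of the robot, y to its left, z up, the work surface at z = 0. Lengths are in m, angles in rad, forces in N, time in s.
With the tool pointing down it reaches from about 0.35 to 0.875 m from the base axis. Payload 15.5 kg.
Tool frame: the origin (TCP) lies between the finger pads; the fingertips stand 8 mm ahead of it and the grasp point (between the pads) lies 11 mm behind it; z points along the fingers, y is the direction in which the jaws open and shut (so a half turn about z gives the same grasp; the last joint's range is limited). The gripper opens to 85 mm and grips with 20 to 120 N. Pads are 22 mm wide; open, the fingers measure 114 mm over their backs; the gripper's body (76 mm by 85 mm) begins 54 mm behind the grasp point. The pads swing forward as they close: fully open they stand 13 mm farther back than shut.
Start: joints at [1.238, 0.494, 1.345, -0, 1.302, -0.096], TCP at [0.147, 0.608, 0.239] pointing down, gripper open.
Joint ranges: [-2.91, 2.91], [-0.82, 2.16], [0.22, 2.67], [-1.22, 4.37], [0.12, 2.79], [-3.08, 3.08]. Speed limits (rad/s): [1.89, 1.89, 2.57, 3.01, 3.01, 3.01].

INTERFACE

Orientations are given as a unit quaternion [w, x, y, z].
In Python, from cell import * gives the robot as it stands. The module is installed in compiled form; this text tells all that it offers.
- The arm moves only by the tool step_arm, never from a script. Its argument "rows" is a list of rows, each a list of 5 numbers: the opening, from 0 (shut) to 1 (fully open), then the shift along the tool's x, y, z in units of 0.02 m (1.0 is 0.02 m), then the turn about the tool's z in units of 0.08 rad (1.0 is 0.08 rad). In form: [[grip, tx, ty, tz, roll], ...]. A call has 1 to 5 rows; each row shifts and turns the commanded pose from where the row before left it, along the tool's axes as they then stand; what a row does not reach is not made up. A row lasts 1/10 s, in which the tool goes at most 50 mm and 8.59 degrees, less where a joint would pass 70% of its speed; a pose out of reach is approached as far as the arm can. A call with a number of a shift or a turn outside -1 to 1 is refused whole. A call with a gripper value outside its range is refused whole. The fingers move at their own pace and stop on an object; "newtons" is the grip in N (left out, the last holds). Time passes only in rows, so rows that do not move let the fingers close. It gives the time, the measured TCP pose, the force and the opening at its end, in the units of the state.
- get_obs(): the state, without advancing time (a new reading comes with each control period).
- camera(name): name is "side" or "top"; returns a dict with "color" (384x512x3 uint8, blue, green, red), "z_map" (384x512 float32, m along the optical axis (not along the pixel's ray), 0 where there is no reading), "fov_y" (degrees; the focal length in pixels is half the picture's height over the tangent of half this angle, whatever the lens; pixels are square), "cx", "cy" (the principal point, pixels), "world_to_cam" (4x4, takes a point from world to camera coordinates). Camera axes: x right, y down, z forward; pixel columns grow to the right and rows downward; lengths in m; the calibration is good to about 2 mm. A picture is of the moment at which its call begins.
- sign_off(): hands the job in, once; it reports no verdict.
The state is a dict: "time": time; "q": joint angles; "dq": joint speeds; "tau": joint torques, N m; "tool_pos": TCP position; "orientation": TCP orientation; "contact_force": force on the tool from outside, world axes, zero at the start; "wrist_torque": the same for the moment, N m; "finger_gap": finger opening in m.
Only numpy, scipy, OpenCV 4.12 (cv2) and the standard library are available. Lean on these libraries where they do the work, as an engineer would, in place of code of your own. Each camera call takes 0.05 s, during which the arm holds its last target. There are 200 camera calls.

## Working session

There is one attempt and no reset: what is moved stays moved. The work goes in short steps, Python scripts to look and compute and a tool call to move; the robot and the scene stay as the last step left them, time stands still between calls to the robot, and variables do not carry over. Pictures are saved under pics/ and viewed, about 8 in all and at most 12, crops included, and the job is handed in when it is done.

Besides the shell and the picture viewer there is one more tool, called as a command line: name --pt "numbers of a row" for each row, then --argument value for the rest. step_arm: Moves the arm, as the interface text tells. Its arguments: {"type":"object","properties":{"rows":{"type":"array","items":{"type":"array","items":{"type":"number"}}},"newtons":{"type":"number"}},"required":["rows"]}

```bash
mkdir -p pics
cat > h.py <<'E'
from cell import *
import numpy as np, cv2
def snap(name,fn):
    c=camera(name); cv2.imwrite('pics/'+fn+'.png',c['color']); np.savez('pics/'+fn+'.npz',**c); return c
def load(fn): return dict(np.load('pics/'+fn+'.npz'))
def cam(c):
    h=c['color'].shape[0]; f=h/2/np.tan(np.radians(float(c['fov_y']))/2); return f,float(c['cx']),float(c['cy'])
def w(c,u,v,z=None):
    f,cx,cy=cam(c); T=np.linalg.inv(c['world_to_cam']); d=np.array([(u-cx)/f,(v-cy)/f,1.])
    if z is None:
        return T[:3,:3]@(d*c['z_map'][int(round(v)),int(round(u))])+T[:3,3]
    r=T[:3,:3]@d; return T[:3,3]+r*(z-T[2,3])/r[2]
def px(c,p):
    f,cx,cy=cam(c); q=c['world_to_cam']@np.append(p,1); return q[0]/q[2]*f+cx,q[1]/q[2]*f+cy
E
python3 - <<'E'
from h import *
for n in('top','side'):
    c=snap(n,n+'0'); print(n,c['world_to_cam'].round(3).tolist(),c['fov_y'])
    cv2.imwrite(f'pics/{n}0v.png',cv2.resize(c['color'],(800,600),interpolation=cv2.INTER_CUBIC))
print(get_obs())
E
```

```text
top [[0.014, -1.0, -0.004, -0.031], [-0.997, -0.013, -0.082, 0.594], [0.082, 0.006, -0.997, 1.413], [0.0, 0.0, 0.0, 1.0]] 46.00096966595882
side [[-0.903, -0.43, -0.02, 0.517], [-0.295, 0.652, -0.699, 0.233], [0.313, -0.625, -0.715, 0.955], [0.0, 0.0, 0.0, 1.0]] 56.061579556748306
{'time': 0.1, 'q': array([ 1.23848937e+00,  4.94152030e-01,  1.34603383e+00, -3.13585057e-05,
        1.30247893e+00, -9.54899249e-02]), 'dq': array([-1.25237401e-04, -1.91713011e-03,  2.28899632e-05, -2.67797470e-04,
       -1.34632192e-03, -1.91282361e-04]), 'tau': array([ 1.84416036e-03, -8.83592677e+01, -3.84560859e+01, -7.92125184e-05,
        5.11484250e-03,  1.05529068e-04]), 'tool_pos': array([0.1465361 , 0.60727954, 0.23875258]), 'orientation': array([-9.90203293e-05,  1.18127865e-01,  9.92998248e-01, -5.27060577e-04]), 'contact_force': array([ 1.19382788, -0.47752629, -0.180385  ]), 'wrist_torque': array([ 0.02373382, -0.00756788,  0.03900678]), 'finger_gap': 0.08531215526457553}
```

View pics/top0v.png

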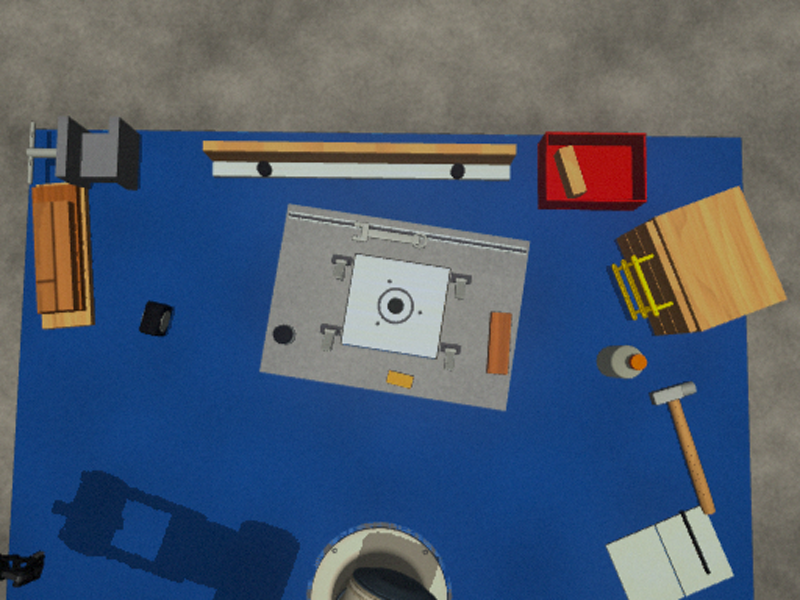

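View pics/side0v.png

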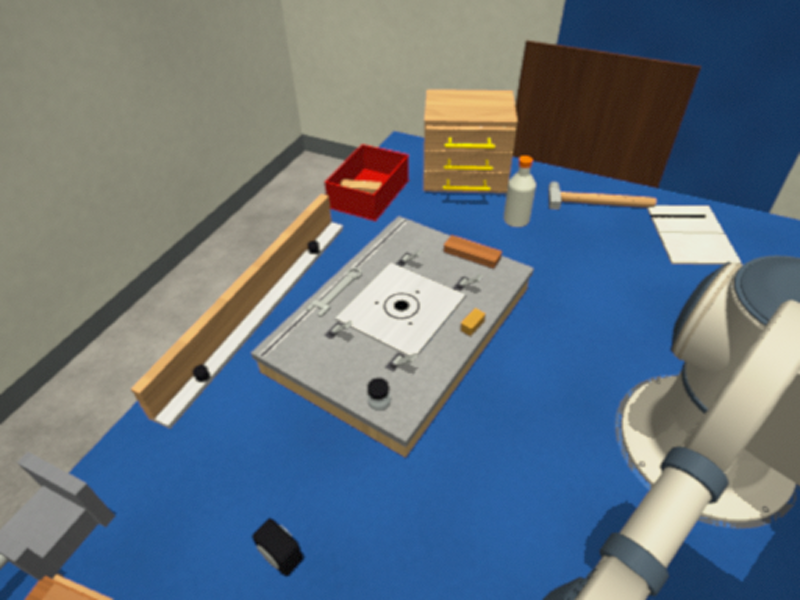

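The top view shows the turned slab with the white plate at about (354,253), (450,267), (437,358), (341,344) in the 800x600 picture. Four grey shims stand beside its corners, with the jar at (283,334), the block at (400,380) and the offcut at (499,343). Next I fit the plate pose and enlarge the area.

Run:
```python
from h import *
c=load('top0'); g=c['color'].astype(int)
m=((g.min(2)>185)).astype(np.uint8); m[:, :200]=0;m[:,310:]=0;m[:150]=0;m[250:]=0
n,l,s,_=cv2.connectedComponentsWithStats(m); k=1+s[1:,4].argmax()
cn=max(cv2.findContours((l==k).astype(np.uint8),0,1)[0],key=cv2.contourArea)
# world polygon at plate top height
P=np.array([w(c,u,v,.065)[:2] for u,v in cn[:,0]],np.float32)
r=cv2.minAreaRect(P*1000); print(s[k],r, cv2.boxPoints(r).round(1).tolist())
for uv in((235,190),(270,200),(250,175),(222,205),(190,180),(255,240)): print(uv,w(c,*uv).round(4))
# slab corners (view px)
for u,v in((288,205),(529,241),(506,410),(261,372)): print(w(c,u*.64,v*.64,.06).round(4))
a=c['color'][150:260,160:345]; cv2.imwrite('pics/crop.png',cv2.resize(a,None,fx=4.3,fy=4.3,interpolation=cv2.INTER_CUBIC))
```

```text
[ 219  164   67   65 2671] ((578.743896484375, -23.701576232910156), (184.64231872558594, 174.12290954589844), 81.82662963867188) [[479.3999938964844, -102.69999694824219], [651.7999877929688, -127.5], [678.0, 55.29999923706055], [505.70001220703125, 80.0999984741211]]
(235, 190) [0.5954 0.0304 0.0665]
(270, 200) [ 0.5661 -0.078   0.0637]
(250, 175) [ 0.6429 -0.0152  0.0633]
(222, 205) [0.5487 0.0699 0.0624]
(190, 180) [0.6255 0.1714 0.0574]
(255, 240) [ 0.4432 -0.0333  0.0841]
[0.7788 0.1926 0.06  ]
[ 0.712  -0.2903  0.06  ]
[ 0.3774 -0.2447  0.06  ]
[0.4448 0.2372 0.06  ]
```

View pics/crop.png

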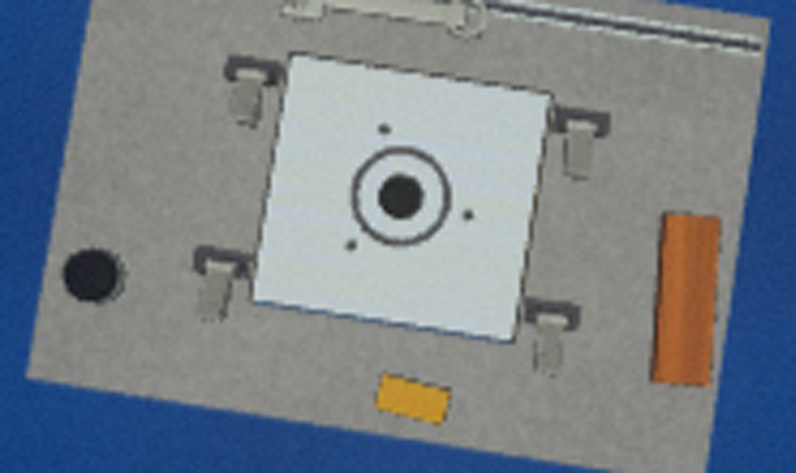

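Plate centre is about (0.579, -0.024) with yaw -8.2°, and the slab corners agree on both (-8°). I measured the plate at 174x185 mm against a true 180x190, which is within the pixel edge. The shims stand beside all four corners, as described. I'll close the gripper, square it to the plate and go to corner nl.

step_arm --pt "0 0 0 0 -1" --pt "0 0 0 0 -0.2" --pt "0 -0.9 -1 0 0" --pt "0 -0.9 -1 0 0" --pt "0 -0.9 -1 0 0" --newtons 40

```text
time: 0.6
tool_pos: [0.1919, 0.5397, 0.239]
orientation: [-0.0, 0.071, 0.997, -0.0]
contact_force: [0.5, 0.2, -0.1]
finger_gap: 0.0119
```

step_arm --pt "0 -0.9 -1 0 0" --pt "0 -0.9 -1 0 0" --pt "0 -0.9 -1 0 0" --pt "0 -0.9 -1 0 0" --pt "0 -0.9 -1 0 0"

```text
time: 1.1
tool_pos: [0.2671, 0.4279, 0.2392]
orientation: [-0.0, 0.071, 0.997, -0.0]
contact_force: [0.0, -0.2, 0.7]
finger_gap: -0.0003
```

step_arm --pt "0 -0.9 -1 0 0" --pt "0 -0.9 -1 0 0" --pt "0 -0.9 -1 0 0" --pt "0 -0.9 -1 0 0" --pt "0 -0.9 -1 0 0"

```text
time: 1.6
tool_pos: [0.3422, 0.3163, 0.2393]
orientation: [-0.0, 0.071, 0.997, -0.0]
contact_force: [-0.3, -0.4, 0.0]
finger_gap: -0.0
```

step_arm --pt "0 -0.9 -1 0.4 0" --pt "0 -0.9 -1 0.4 0" --pt "0 -0.9 -1 0.4 0" --pt "0 -0.9 -1 0.4 0" --pt "0 -0.9 -1 0.4 0"

```text
time: 2.1
tool_pos: [0.4174, 0.2047, 0.199]
orientation: [0.0, 0.071, 0.997, 0.0]
contact_force: [0.2, -0.6, -0.5]
finger_gap: -0.0001
```

```bash
cat >> h.py <<'E'
C=np.array([.5787,-.0237]); th=np.radians(-8.17); R=np.array([[np.cos(th),-np.sin(th)],[np.sin(th),np.cos(th)]])
def tw(x,y): return C+R@np.array([x,y])
PTS={'nl':tw(-.07,.075),'nr':tw(-.07,-.075),'fl':tw(.07,.075),'fr':tw(.07,-.075)}
def go(t):
    from scipy.spatial.transform import Rotation as Ro
    o=get_obs(); q=o['orientation']; M=Ro.from_quat([q[1],q[2],q[3],q[0]]).as_matrix()
    t=np.array(t); print('pos',o['tool_pos'].round(4),'F',o['contact_force'].round(2),'t',o['time'],'gap',o['finger_gap'].round(4))
    print('units',(M.T@(t-o['tool_pos'])/.02).round(2),'yaw of tool y vs plate y deg',np.degrees(np.arctan2(M[1,1],M[0,1])).round(2)-81.83,'z',M[:,2].round(3))
E
python3 -c "
from h import *
print(PTS); go([*PTS['nl'],.085])"
```

```text
{'nl': array([0.52006875, 0.06048655]), 'nr': array([ 0.49875215, -0.08799106]), 'fl': array([0.65864785, 0.04059106]), 'fr': array([ 0.63733125, -0.10788655])}Traceback (most recent call last):
  File "<string>", line 3, in <module>
    print(PTS); go([*PTS['nl'],.085])
                ~~^^^^^^^^^^^^^^^^^^^
  File "h.py", line 21, in go
    t=np.array(t); print('pos',o['tool_pos'].round(4),'F',o['contact_force'].round(2),'t',o['time'],'gap',o['finger_gap'].round(4))
                                                                                                          ^^^^^^^^^^^^^^^^^^^^^
AttributeError: 'float' object has no attribute 'round'
```

step_arm --pt "0 -0.87 -0.92 0.4 0" --pt "0 -0.87 -0.92 0.4 0" --pt "0 -0.87 -0.92 0.4 0" --pt "0 -0.87 -0.92 0.4 0" --pt "0 -0.87 -0.92 0.4 0"

```text
time: 2.6
tool_pos: [0.4906, 0.1014, 0.1589]
orientation: [-0.0, 0.071, 0.997, -0.0]
contact_force: [0.6, 0.7, 0.0]
finger_gap: 0.0
```

step_arm --pt "0 -0.87 -0.92 0.4 0" --pt "0 -0.87 -0.92 0.4 0" --pt "0 0 0 0.6 0" --pt "0 0 0 0.8 0" --pt "0 0 0 0.6 0"

```text
time: 3.1
tool_pos: [0.5188, 0.0612, 0.1022]
orientation: [-0.0, 0.071, 0.997, -0.0]
contact_force: [-0.2, -0.3, 0.4]
finger_gap: -0.0001
```

```bash
sed -i "s/o\['finger_gap'\].round(4)/round(o['finger_gap'],4)/" h.py
python3 -c "
from h import *
go([*PTS['nl'],.073])"
```

```text
pos [0.5188 0.0612 0.1022] F [-0.19 -0.31  0.35] t 3.1 gap -0.0001
units [-0.07 -0.03  1.46] yaw of tool y vs plate y deg 0.030000000000001137 z [-0.001  0.    -1.   ]
```

step_arm --pt "0 0 0 0.6 0" --pt "0 0 0 0.6 0" --pt "0 0 0 0 0"

```text
time: 3.4
tool_pos: [0.5185, 0.0612, 0.0779]
orientation: [-0.001, 0.07, 0.998, -0.0]
contact_force: [-0.3, 0.8, -0.5]
finger_gap: 0.0
```

step_arm --pt "0 0 0 0.1 0" --pt "0 0 0 0 0"

```text
time: 3.6
tool_pos: [0.5196, 0.0611, 0.0775]
orientation: [0.0, 0.07, 0.998, 0.0]
contact_force: [0.9, 0.9, 0.4]
finger_gap: -0.0002
```

step_arm --pt "0 0 0 0.1 0" --pt "0 0 0 0 0"

```text
time: 3.8
tool_pos: [0.5195, 0.061, 0.0754]
orientation: [0.0, 0.07, 0.998, 0.0]
contact_force: [-1.4, 0.3, -0.1]
finger_gap: 0.0002
```

step_arm --pt "0 0 0 0.1 0" --pt "0 0 0 0 0"

```text
time: 4.0
tool_pos: [0.5194, 0.061, 0.0732]
orientation: [-0.0, 0.07, 0.998, -0.0]
contact_force: [0.7, -0.1, 0.7]
finger_gap: 0.0005
```

step_arm --pt "0 0 0 0.05 0" --pt "0 0 0 0 0"

```text
time: 4.2
tool_pos: [0.5194, 0.0611, 0.0723]
orientation: [-0.0, 0.07, 0.998, 0.0]
contact_force: [-1.9, 0.7, 5.5]
finger_gap: -0.0001
```

step_arm --pt "0 0 0 0.05 0" --pt "0 0 0 0 0"

```text
time: 4.4
tool_pos: [0.5193, 0.0611, 0.0713]
orientation: [-0.0, 0.07, 0.998, 0.0]
contact_force: [-1.7, 1.6, 5.3]
finger_gap: -0.0001
```

step_arm --pt "0 0 0 0 0"

```text
time: 4.5
tool_pos: [0.5193, 0.0611, 0.0713]
orientation: [-0.0, 0.07, 0.998, 0.0]
contact_force: [-1.7, 1.6, 4.9]
finger_gap: 0.0001
```

step_arm --pt "0 0 0 0.05 0" --pt "0 0 0 0 0"

```text
time: 4.7
tool_pos: [0.5193, 0.0611, 0.0703]
orientation: [-0.0, 0.07, 0.998, 0.0]
contact_force: [-2.5, 2.0, 6.3]
finger_gap: 0.0003
```

step_arm --pt "0 0 0 0.05 0" --pt "0 0 0 0 0"

```text
time: 4.9
tool_pos: [0.5193, 0.0612, 0.0695]
orientation: [-0.0, 0.07, 0.998, 0.0]
contact_force: [-2.9, 1.0, 9.1]
finger_gap: -0.0003
```

step_arm --pt "0 0 0 0.05 0" --pt "0 0 0 0 0"

```text
time: 5.1
tool_pos: [0.5193, 0.0612, 0.069]
orientation: [0.0, 0.07, 0.998, 0.0]
contact_force: [-6.3, 1.8, 23.4]
finger_gap: -0.0003
```

Run:
```python
from h import *
c=snap('side','side1');go([*PTS['nl'],.073])
u,v=px(c,[.53,.06,.065]);u,v=int(u),int(v);print(u,v)
a=c['color'][max(v-70,0):v+70,u-90:u+90];cv2.imwrite('pics/s1c.png',cv2.resize(a,None,fx=4.3,fy=4.3,interpolation=cv2.INTER_CUBIC))
```

```text
pos [0.5193 0.0612 0.069 ] F [-6.91  2.1  22.54] t 5.15 gap 0.0001
units [-0.04 -0.03 -0.2 ] yaw of tool y vs plate y deg 0.10000000000000853 z [ 0.  0. -1.]
259 219
```

View pics/s1c.png

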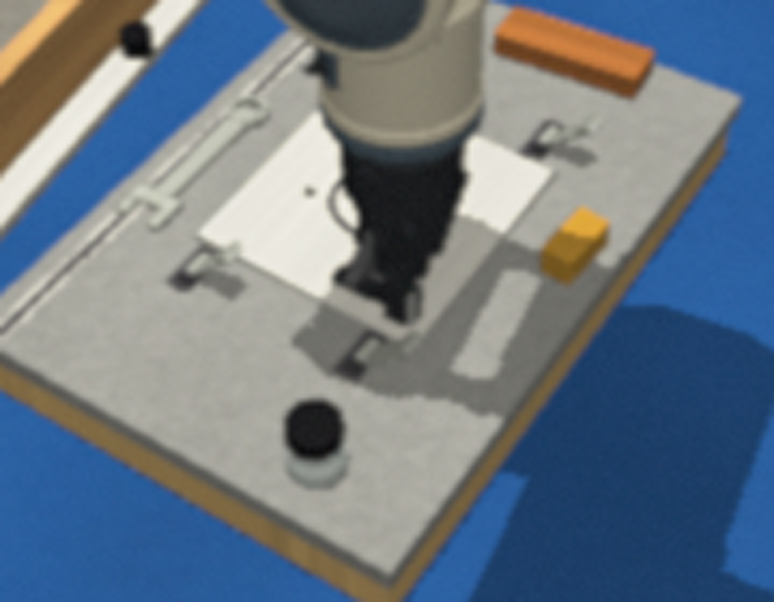

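The corner gave about 4 mm at 5–6 N, then stopped hard at 23 N, so nl is the rocking corner. The side picture shows the fingertips on the plate's near left corner, with its shim at crop pixel (375,355) just to the left and still standing. Next I lift and locate that shim.

step_arm --pt "0 0 0 -0.4 0" --pt "0 0 0 -0.8 0" --pt "0 0 0 -1 0" --pt "0 0 0 -1 0" --pt "0 0 0 0 0"

```text
time: 5.65
tool_pos: [0.5207, 0.061, 0.1344]
orientation: [0.002, 0.07, 0.998, 0.0]
contact_force: [0.9, 0.0, 0.0]
finger_gap: 0.0002
```

Run:
```python
from h import *
c=load('top0')
def loc(p): return (R.T@(p[:2]-C)*1000).round(1)
for n,u,v,z in(('hingeL',195,256,.066),('hingeR',246,262,.066),('leaf base L',203,275,.07),('tip L',201,314,.1),('tip R',222,318,.1),('leaf base R',233,277,.07)):
    print(n,loc(w(c,160+u/4.3,150+v/4.3,z)))
for q in ('nr','fl','fr'): pass
a=c['color'][195:235,190:235];cv2.imwrite('pics/shim.png',cv2.resize(a,None,fx=14,fy=14,interpolation=cv2.INTER_CUBIC))
h=tw(-.07,.12);print('hinge px in shim crop',[(np.array(px(c,[*tw(-.07-d,.12),z]))-[190,195])*14 for d,z in((0,.066),(.032,.104))])
go([*tw(-.098,.12),.13])
```

```text
hingeL [-64.9 136.5]
hingeR [-63.4  99.7]
leaf base L [-77.4 128.1]
tip L [-104.9  121.8]
tip R [-105.4  106.9]
leaf base R [-75.5 106.8]
hinge px in shim crop [array([284.95472159, 238.24075929]), array([243.18747218, 379.95412329])]
pos [0.5207 0.061  0.1344] F [0.89 0.02 0.02] t 5.65 gap 0.0002
units [1.42 2.22 0.22] yaw of tool y vs plate y deg 0.10999999999999943 z [ 0.004 -0.    -1.   ]
```

View pics/shim.png

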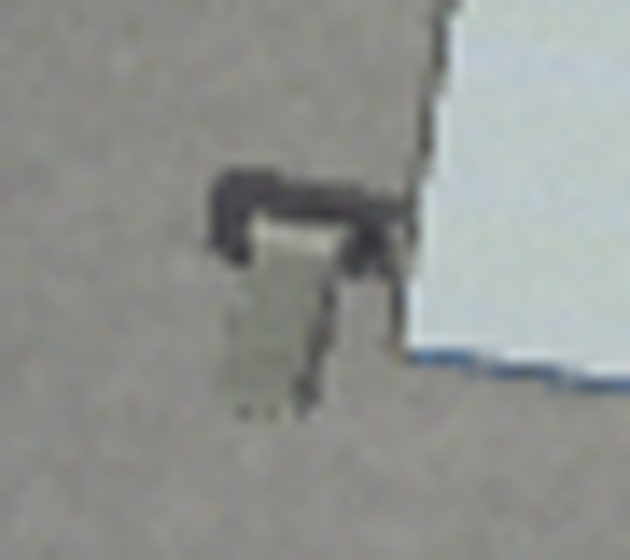

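The enlarged crop shows the leaf running from about (295,235) to (265,395), within 3 mm of the predicted hinge and tip. I'll press 28 mm from the hinge, at plate-frame (-98, 118) mm.

step_arm --pt "0 0.7 0.7 0 0" --pt "0 0.7 0.7 0 0" --pt "0 0 0.7 0 0" --pt "0 0 0 0 0"

```text
time: 6.05
tool_pos: [0.4981, 0.1079, 0.1321]
orientation: [0.0, 0.07, 0.998, 0.0]
contact_force: [0.5, -0.4, -0.8]
finger_gap: 0.0003
```

```bash
python3 -c "
from h import *
go([*tw(-.098,.118),.074])"
```

```text
pos [0.4981 0.1079 0.1321] F [ 0.54 -0.37 -0.78] t 6.05 gap 0.0003
units [-0.02 -0.04  2.9 ] yaw of tool y vs plate y deg 0.18000000000000682 z [ 0.  0. -1.]
```

step_arm --pt "0 0 0 0.4 0" --pt "0 0 0 0.3 0" --pt "0 0 0 0.3 0" --pt "0 0 0 0.3 0" --pt "0 0 0 0 0"

```text
time: 6.55
tool_pos: [0.4972, 0.1062, 0.1053]
orientation: [-0.001, 0.071, 0.998, -0.0]
contact_force: [0.8, 0.5, 0.0]
finger_gap: -0.0002
```

step_arm --pt "0 0 0 0.3 0" --pt "0 0 0 0.3 0" --pt "0 0 0 0 0"

```text
time: 6.85
tool_pos: [0.4973, 0.1065, 0.0936]
orientation: [-0.0, 0.07, 0.998, -0.0]
contact_force: [-0.0, -0.3, -0.0]
finger_gap: -0.0001
```

step_arm --pt "0 0 0 0.3 0" --pt "0 0 0 0.2 0" --pt "0 0 0 0 0"

```text
time: 7.15
tool_pos: [0.4973, 0.1065, 0.0837]
orientation: [-0.0, 0.07, 0.998, -0.0]
contact_force: [-0.2, -0.1, -0.7]
finger_gap: 0.0001
```

No force where the leaf should be resisting, so I look.

Run:
```python
from h import *
c=snap('side','side2');go([*tw(-.098,.118),.074])
u,v=px(c,[.50,.11,.065]);u,v=int(u),int(v)
a=c['color'][v-45:v+45,u-60:u+60];cv2.imwrite('pics/s2c.png',cv2.resize(a,None,fx=6.5,fy=6.5,interpolation=cv2.INTER_CUBIC))
f=lambda p:((np.array(px(c,p))-[u-60,v-45])*6.5).round()
print('tip',f(get_obs()['tool_pos']-[0,0,.008]),'hinge',f([*tw(-.07,.12),.066]),'flat end',f([*tw(-.12,.12),.066]))
```

```text
pos [0.4974 0.1065 0.084 ] F [-0.07  0.39 -1.16] t 7.2 gap 0.0
units [-0.05  0.03  0.5 ] yaw of tool y vs plate y deg 0.10000000000000853 z [-0.001 -0.    -1.   ]
tip [401. 273.] hinge [341. 262.] flat end [440. 313.]
```

View pics/s2c.png

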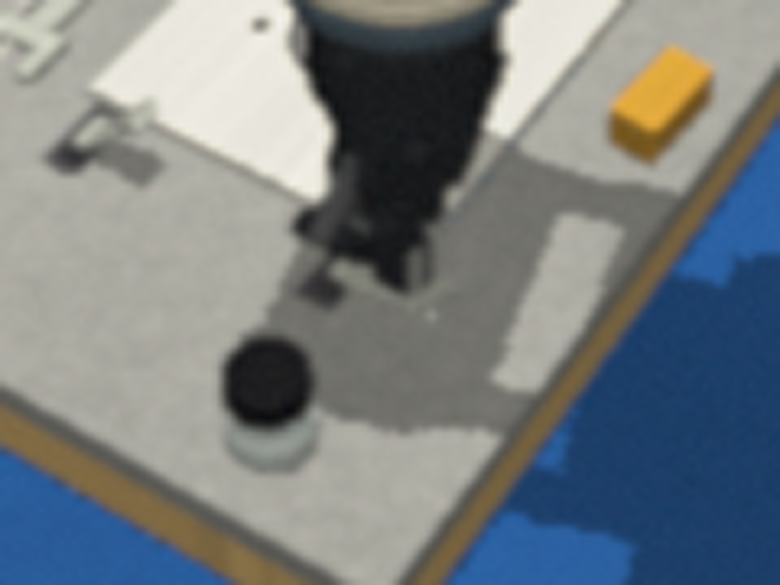

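The fingers are on the leaf and it is going down, with its end now low at about (430,312). The resistance is below the sensor's noise. I'll go on down.

step_arm --pt "0 0 0 0.2 0" --pt "0 0 0 0.1 0" --pt "0 0 0 0 0"

```text
time: 7.5
tool_pos: [0.4975, 0.1066, 0.078]
orientation: [-0.0, 0.07, 0.998, -0.0]
contact_force: [-0.3, 0.2, -0.1]
finger_gap: -0.0001
```

step_arm --pt "0 0 0 0.1 0" --pt "0 0 0 0 0"

```text
time: 7.7
tool_pos: [0.4976, 0.1065, 0.0761]
orientation: [-0.0, 0.07, 0.998, -0.0]
contact_force: [0.4, 0.7, 0.7]
finger_gap: 0.0001
```

step_arm --pt "0 0 0 0.1 0" --pt "0 0 0 0 0"

```text
time: 7.9
tool_pos: [0.4976, 0.1065, 0.0741]
orientation: [0.0, 0.07, 0.998, -0.0]
contact_force: [-0.4, -0.3, 0.5]
finger_gap: -0.0004
```

step_arm --pt "0 0 0 0.05 0" --pt "0 0 0 0 0"

```text
time: 8.1
tool_pos: [0.4977, 0.1066, 0.0737]
orientation: [0.0, 0.07, 0.998, 0.0]
contact_force: [-2.9, -0.4, 13.0]
finger_gap: -0.0002
```

step_arm --pt "0 0 0 0.05 0" --pt "0 0 0 0 0"

```text
time: 8.3
tool_pos: [0.4977, 0.1066, 0.0733]
orientation: [0.0, 0.07, 0.998, 0.0]
contact_force: [-6.3, -1.5, 28.2]
finger_gap: 0.0002
```

Firm stop at TCP 0.0737, so the tip is at 0.066, the height given for a flat leaf. I'll lift, back off and look.

step_arm --pt "0 0 0 -0.3 0" --pt "0 0 0 -0.8 0" --pt "0 0 0 -1 0" --pt "0 0 0 -1 0" --pt "0 0 0 -1 0"

```text
time: 8.8
tool_pos: [0.4975, 0.1065, 0.1551]
orientation: [-0.0, 0.07, 0.998, -0.0]
contact_force: [-0.2, -0.5, 0.5]
finger_gap: -0.0
```

step_arm --pt "0 0.5 1 -1 0" --pt "0 0.5 1 -1 0" --pt "0 0.5 1 -1 0" --pt "0 0.5 1 0 0" --pt "0 0.5 1 0 0"

```text
time: 9.3
tool_pos: [0.462, 0.2135, 0.215]
orientation: [0.001, 0.07, 0.998, 0.0]
contact_force: [-0.2, -0.0, -0.4]
finger_gap: 0.0003
```

step_arm --pt "0 0.5 1 0 0" --pt "0 0.5 1 0 0" --pt "0 0.5 1 0 0" --pt "0 0.5 1 0 0" --pt "0 0.5 1 0 0"

```text
time: 9.8
tool_pos: [0.4262, 0.3194, 0.2142]
orientation: [-0.0, 0.07, 0.998, -0.0]
contact_force: [0.6, -0.8, 0.2]
finger_gap: -0.0
```

Run:
```python
from h import *
c=snap('side','side3');d=snap('top','top3');go([*tw(-.098,.118),.074])
u,v=[int(i) for i in px(c,[.56,.02,.065])]
a=cv2.resize(c['color'][v-60:v+60,u-70:u+70],None,fx=3.8,fy=3.8,interpolation=cv2.INTER_CUBIC)[:, :400]
a=cv2.resize(c['color'][v-65:v+65,u-65:u+65],(400,400),interpolation=cv2.INTER_CUBIC)
b=cv2.resize(d['color'][150:260,185:295],(400,400),interpolation=cv2.INTER_CUBIC)
cv2.imwrite('pics/fin.png',np.hstack([a,b]))
```

```text
pos [0.4259 0.3205 0.2142] F [ 0.62 -0.27 -0.91] t 9.9 gap 0.0001
units [ -5.07 -10.07   7.01] yaw of tool y vs plate y deg 0.21000000000000796 z [-0.     0.001 -1.   ]
```

View pics/fin.png

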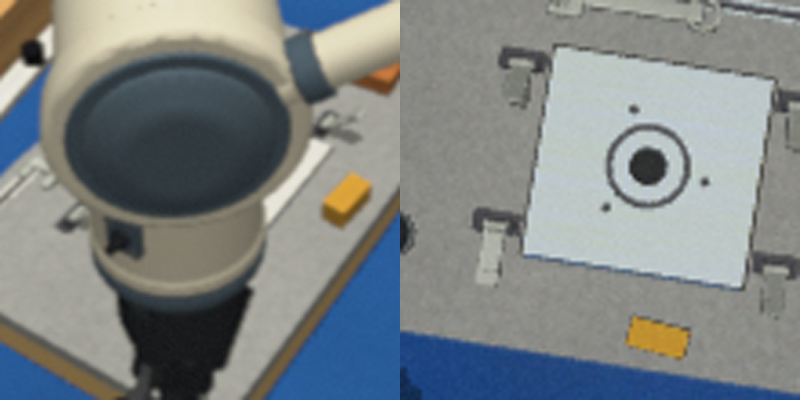

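In the top half of the picture the nl leaf, (490,220) to (488,283), is now longer and brighter, so it lies flat. The other visible leaves look unchanged. I'll check this in depth and by differencing before and after.

Run:
```python
from h import *
a,b=load('top0'),load('top3')
for n,x,y in(('nl',-.07,.118),('nr',-.07,-.12),('fl',.07,.12),('fr',.07,-.12)):
    r=[]
    for c in(a,b):
        m=0
        for d in np.arange(.01,.05,.003):
            u,v=px(c,[*tw(x-d,y),.066+min(d,.03)]); u,v=int(round(u)),int(round(v))
            for du in(-2,-1,0,1,2):
                for dv in (-1,0,1): m=max(m,w(c,u+du,v+dv)[2])
        r.append(round(m,4))
    print(n,'max leaf z before/after',r)
df=np.abs(a['color'].astype(int)-b['color']).max(2)>60
df=cv2.morphologyEx(df.astype(np.uint8),cv2.MORPH_OPEN,np.ones((2,2)))
n,l,s,_=cv2.connectedComponentsWithStats(df)
print(s[1:][(s[1:,1]<270)].tolist())
```

```text
nl max leaf z before/after [np.float64(0.1039), np.float64(0.0733)]
nr max leaf z before/after [np.float64(0.1033), np.float64(0.1077)]
fl max leaf z before/after [np.float64(1.4567), np.float64(0.1061)]
fr max leaf z before/after [np.float64(0.1039), np.float64(0.1045)]
[[31, 214, 121, 170, 11120]]
```

```bash
python3 -c "
from cell import *
print(sign_off())"
```

```text
the job is handed in; nothing more can be done
None
```

The rocking corner is the near left one, and its shim is now pressed flat. I let go of it and handed the job in at about 10 s of the 64 s allowed.

- **Finding the corner:** I pressed near left first. It gave about 4 mm at 5–6 N, then stopped hard at 23 N. Since it gave straight away, I did not press the other three corners.
- **Pressing the shim:** I pressed 28 mm from the hinge until a firm stop, with the fingertips at 66 mm, the height given for a flat leaf. The peak force was 28 N.
- **Last checks:**
  - In the top camera, the highest point read on the near left leaf fell from 104 mm to 73 mm. That is above the 66 mm of a flat leaf, and I put the rest down to noisy depth readings.
  - The other three leaves still read about 105 mm, so they are standing. One "before" reading, at far left, was invalid.
  - The before/after picture comparison flagged only the arm itself. Its threshold was coarse: it missed the pressed shim too, so it would not catch small shifts.
- **Unexpected reading:** While the leaf was going down, the force sensor did not show the expected 2–3 N. The camera showed the leaf lowering, and the stop height agreed with it being flat.

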